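Move the polished castings from the rack to the lacquering board in the same order

ROBOT

A 6-joint arm with a two-finger parallel gripper is mounted at the origin on the work surface. World frame = base frame: x ahead of the robot, y to its left, z up, the work surface at z = 0. Lengths are in mm, angles in rad, forces in N, time in s.
With the tool pointing down it reaches from about 350 to 875 mm from the base axis. Payload 4.2 kg.
Tool frame: the origin (TCP) lies at the very end of the fingers, on their centre line; the grasp point (between the pads) lies 19 mm behind it; z points along the fingers, y is the line along which they close (so a half turn about z gives the same grasp; the last joint's range is limited). The gripper opens to 85 mm and grips with 20 to 120 N. Pads are 22 mm wide; open, the fingers measure 114 mm over their backs; the gripper's body (76 mm by 85 mm) begins 54 mm behind the grasp point. The pads swing forward as they close: fully open they stand 13 mm farther back than shut.
Start: joints at [-0.859, 0.385, 0.008, 0, -1.194, -0.259], TCP at [273.44, -561.987, 231.312] pointing down, gripper open.
Joint ranges: [-3.14, 3.14], [-1.21, 2.06], [-1.07, 1.41], [-3.16, 2.05], [-2.99, -0.16], [-3.1, 3.1]. Speed limits (rad/s): [2.79, 2.79, 3.14, 3.14, 3.14, 3.14].

INTERFACE

Orientations are given as a unit quaternion [x, y, z, w].
In Python, from bench import arm, optics gives the robot as it stands. The module is installed in compiled form; this text tells all that it offers.
- The arm moves only by the tool step_arm, never from a script. Its argument "motion" is a list of rows, each an object with "dr": the turn, a rotation vector about the tool's x, y, z in units of 8 degrees (1.0 is 8 degrees), a list of three; "slide": the shift along the tool's x, y, z in mm, a list of three; "jaw": the finger opening in mm, from 0 to 85.4. A call has exactly 8 rows; each row is the pose to reach, as a shift and turn from the pose commanded when the call began, along the tool's axes at that moment; what a row does not reach only later rows make up. A row lasts 1/8 s, in which the tool goes at most 62.5 mm and 10.7 degrees, less where a joint would pass 70% of its speed; a pose out of reach is approached as far as the arm can. A call with a gripper value outside its range is refused whole. The fingers move at their own pace and stop on an object; the grip force is fixed at half the most. Time passes only in rows, so rows that repeat a pose let the fingers close, or fill a call up. It gives the time, the measured TCP pose, the force, the opening and the grip force at its end, in the units of the state.
- arm.read_state(): the state, without advancing time (a new reading comes with each control period).
- optics.get_image(name): name is "side" or "top"; returns the picture (420x560x3 uint8, blue, green, red); there is no depth.
- optics.camera_info(name): a dict with "camera_matrix" (3x3 intrinsics, pixels), "k1" (the pictures are not rectified: a ray, as slopes to the right and down, at radius r is drawn at 1 + k1 r^2 times it, then the intrinsics apply), "view" (4x4, takes a point from world to camera coordinates). Camera axes: x right, y up, looking along -z (the intrinsics and any distortion apply to the point x, -y, -z); pixel columns grow to the right and rows downward; lengths in mm; the calibration is good to about 2 mm. A picture is of the moment at which its call begins. camera_info takes no time and is no camera call.
- arm.job_done(): hands the job in; it is judged then, once.
The state is a dict: "clock": time; "joints": joint angles; "joint_vel": joint speeds; "joint_efforts": joint torques, N m; "position": TCP position; "ee_rot": TCP orientation; "contact_force": force on the tool from outside, world axes, zero at the start; "wrist_torque": the same for the moment, N m; "gripper_width": finger opening in mm; "grasp_force": force on a finger pad.
Only numpy, scipy, OpenCV 4.12 (cv2) and the standard library are available. Lean on these libraries where they do the work, as an engineer would, in place of code of your own. Each camera call takes 0.05 s, during which the arm holds its last target. There are 200 camera calls.

TASK

Move the four polished brass castings from the wooden rack onto the grey lacquering board, each standing upright over a spigot with the spigot inside its hollow foot, keeping the row in the same left-to-right order as in the rack: each belongs to a different customer and only its place in the row tells whose it is. Set them down gently, and do not knock one against another or tip any over.

Things in the scene. Friction and masses are not known exactly. Their poses are not given: they have to be found in the camera images.
- spire_mid (a point): Spire: slim turned brass casting 100 mm tall; round foot 52 mm wide, 22 mm high, hollow below (hole 40 mm wide, narrowing upward, 17 mm deep); straight round shaft 26 mm thick from 33 to 64 mm above the underside, then rings up to 36 mm wide tapering to a point. Starts upright in any of the rack's seats, 0.25 to 0.41 kg. Point: on its axis, 50 mm above its underside.
- urn_mid (a point): Urn: pot-bellied brass casting 87 mm tall; round foot 52 mm wide, 22 mm high, hollow below (hole 40 mm wide, narrowing upward, 17 mm deep); round belly 42 mm wide from 42 to 54 mm above the underside; ear handles to its +y and -y (65 mm across): take it across its x axis. Starts upright in any of the rack's seats, 0.25 to 0.41 kg. Point: on its axis, 46 mm above its underside.
- lantern_mid (a point): Lantern: square brass casting 99 mm tall; round foot 52 mm wide, 22 mm high, hollow below (hole 40 mm wide, narrowing upward, 17 mm deep); body 32 by 32 mm, square to its x and y axes, from 27 to 65 mm above the underside; roof up to 34 mm wide, ball on top. Starts upright in any of the rack's seats, 0.25 to 0.41 kg. Point: on its axis, 48 mm above its underside.
- horse_mid (a point): Horse: rearing brass horse 105 mm tall; round foot 52 mm wide, 22 mm high, hollow below (hole 40 mm wide, narrowing upward, 17 mm deep); faces its +y; flat flanks to +x and -x, 24 mm apart, from 35 to 75 mm up: take it across its x axis; nose 35, tail 26 mm from the axis. Starts upright in any of the rack's seats, 0.25 to 0.41 kg. Point: on its axis, 50 mm above its underside.
- spigot_a: One of four identical fixed steel spigots on the lacquering board, told apart only by place in the row (its letter says nothing). 16 mm wide, 15 mm high, tapering to 9 mm. Origin: at its foot on the plate, 18 mm above the table; a casting on it has its underside at that height, the spigot inside its foot.
- spigot_b: One of four identical fixed steel spigots on the lacquering board, told apart only by place in the row (its letter says nothing). 16 mm wide, 15 mm high, tapering to 9 mm. Origin: at its foot on the plate, 18 mm above the table; a casting on it has its underside at that height, the spigot inside its foot.
- spigot_c: One of four identical fixed steel spigots on the lacquering board, told apart only by place in the row (its letter says nothing). 16 mm wide, 15 mm high, tapering to 9 mm. Origin: at its foot on the plate, 18 mm above the table; a casting on it has its underside at that height, the spigot inside its foot.
- spigot_d: One of four identical fixed steel spigots on the lacquering board, told apart only by place in the row (its letter says nothing). 16 mm wide, 15 mm high, tapering to 9 mm. Origin: at its foot on the plate, 18 mm above the table; a casting on it has its underside at that height, the spigot inside its foot.
- rack: Wooden rack, fixed: 100 mm (x) by 300 mm (y, the row), 24 mm high; four round seats 57 mm wide, 6 mm deep, 80 mm apart: a casting in it has its underside 18 mm above the table and its x axis within 0.35 rad of the rack's. Left or right of the board; row within 0.25 rad of world y. Origin: centre of its underside, on the table.
- board: Lacquering board, fixed: grey steel plate 100 mm (x) by 300 mm (y, the row), top 18 mm above the table, four spigots 80 mm apart along its centre line. Row within 0.25 rad of world y. Origin: centre of its underside, on the table.
There are look-alikes about, which are no part of the job. Leave any pink look-alike of the part that bears horse_mid alone. What is shaped like the part that bears spire_mid but red is not meant.

How it is judged (in metres and radians):
At the end, for the whole second after the job is handed in: Every casting stands upright (within 0.12 rad) and at rest on the board, its axis within 15 mm of a spigot and its foot down on the plate (height within 5 mm); the row has the same order as in the rack at the start (none has moved over 40 mm farther than the distance from rack to board) ((horizontal distance between spire_mid and spigot_a below 0.015 m or horizontal distance between spire_mid and spigot_b below 0.015 m or horizontal distance between spire_mid and spigot_c below 0.015 m or horizontal distance between spire_mid and spigot_d below 0.015 m) and height (world z) of spire_mid between 0.062 and 0.073 m and angle between each of spire_mid, urn_mid, lantern_mid, horse_mid's own z axis and vertical below 0.12 rad and linear speed of each of spire, urn, lantern, horse below 0.02 m/s and (horizontal distance between urn_mid and spigot_a below 0.015 m or horizontal distance between urn_mid and spigot_b below 0.015 m or horizontal distance between urn_mid and spigot_c below 0.015 m or horizontal distance between urn_mid and spigot_d below 0.015 m) and height (world z) of urn_mid between 0.058 and 0.069 m and (horizontal distance between lantern_mid and spigot_a below 0.015 m or horizontal distance between lantern_mid and spigot_b below 0.015 m or horizontal distance between lantern_mid and spigot_c below 0.015 m or horizontal distance between lantern_mid and spigot_d below 0.015 m) and height (world z) of lantern_mid between 0.06 and 0.071 m and (horizontal distance between horse_mid and spigot_a below 0.015 m or horizontal distance between horse_mid and spigot_b below 0.015 m or horizontal distance between horse_mid and spigot_c below 0.015 m or horizontal distance between horse_mid and spigot_d below 0.015 m) and height (world z) of horse_mid between 0.062 and 0.073 m and ((horizontal distance between rack and board between 0.367 and 0.3771 m and distance of each of spire_mid, urn_mid, lantern_mid, horse_mid from where it was at the start of the episode below 0.412 m) or (horizontal distance between rack and board between 0.377 and 0.3871 m and distance of each of spire_mid, urn_mid, lantern_mid, horse_mid from where it was at the start of the episode below 0.422 m) or (horizontal distance between rack and board between 0.387 and 0.3971 m and distance of each of spire_mid, urn_mid, lantern_mid, horse_mid from where it was at the start of the episode below 0.432 m) or (horizontal distance between rack and board between 0.397 and 0.4071 m and distance of each of spire_mid, urn_mid, lantern_mid, horse_mid from where it was at the start of the episode below 0.442 m) or (horizontal distance between rack and board between 0.407 and 0.4171 m and distance of each of spire_mid, urn_mid, lantern_mid, horse_mid from where it was at the start of the episode below 0.452 m) or (horizontal distance between rack and board between 0.417 and 0.4271 m and distance of each of spire_mid, urn_mid, lantern_mid, horse_mid from where it was at the start of the episode below 0.462 m) or (horizontal distance between rack and board between 0.427 and 0.4371 m and distance of each of spire_mid, urn_mid, lantern_mid, horse_mid from where it was at the start of the episode below 0.472 m) or (horizontal distance between rack and board between 0.437 and 0.4471 m and distance of each of spire_mid, urn_mid, lantern_mid, horse_mid from where it was at the start of the episode below 0.482 m) or (horizontal distance between rack and board between 0.447 and 0.4571 m and distance of each of spire_mid, urn_mid, lantern_mid, horse_mid from where it was at the start of the episode below 0.492 m) or (horizontal distance between rack and board between 0.457 and 0.4671 m and distance of each of spire_mid, urn_mid, lantern_mid, horse_mid from where it was at the start of the episode below 0.502 m) or (horizontal distance between rack and board between 0.467 and 0.4771 m and distance of each of spire_mid, urn_mid, lantern_mid, horse_mid from where it was at the start of the episode below 0.512 m))); the robot touches nothing.
It fails at once if two castings knock together (contact force between spire and urn above 2 N or contact force between any of spire, urn and lantern above 2 N or contact force between any of spire, urn, lantern and horse above 2 N).
It fails at once if a casting is knocked or laid over (angle between any of spire_mid, urn_mid, lantern_mid, horse_mid's own z axis and vertical above 1 rad).
It fails at once if a casting is dropped or slammed onto the lacquering board or its spigots (more than 80 N) (contact force between any of spire, urn, lantern, horse and board above 80 N or contact force between any of spire, urn, lantern, horse and spigot_a above 80 N or contact force between any of spire, urn, lantern, horse and spigot_b above 80 N or contact force between any of spire, urn, lantern, horse and spigot_c above 80 N or contact force between any of spire, urn, lantern, horse and spigot_d above 80 N).
It also fails if it takes over 128 s, if anything falls off the work surface, if the arm or the gripper's body presses on something with over 40 N, if the wrist force passes 120 N, or if a joint passes its speed limit or range.

## Working session

There is one attempt and no reset: what is moved stays moved. The work goes in short steps, Python scripts to look and compute and a tool call to move; the robot and the scene stay as the last step left them, time stands still between calls to the robot, and variables do not carry over. Pictures are saved under pics/ and viewed, at most 14 in all, crops included, and the job is handed in when it is done.

Besides the shell and the picture viewer there is one more tool, called after "Emit:" by a JSON object that holds its "api" and its "payload", one argument or row to a line. step_arm: Moves the arm, as the interface text tells. Its arguments: {"type":"object","properties":{"motion":{"type":"array","items":{"type":"object","properties":{"dr":{"type":"array","items":{"type":"number"}},"slide":{"type":"array","items":{"type":"number"}},"jaw":{"type":"number"}}}}},"required":["motion"]}

```bash
mkdir -p pics; python3 - <<'E'
from bench import arm, optics
import cv2
for n in("top","side"):
    cv2.imwrite(f"pics/{n}0.png",optics.get_image(n)); i=optics.camera_info(n); print(n,i)
s=arm.read_state(); print(s)
E
```

```text
top {'camera_matrix': array([[448.16265529,   0.        , 274.31165397],
       [  0.        , 448.16265529, 214.33100188],
       [  0.        ,   0.        ,   1.        ]]), 'k1': -0.056872689690326834, 'view': array([[ 1.58478662e-03, -9.99994583e-01, -2.88495315e-03,
        -5.80467861e+00],
       [ 9.96050843e-01,  1.32242400e-03,  8.87748255e-02,
        -4.98781846e+02],
       [-8.87705294e-02, -3.01424917e-03,  9.96047543e-01,
        -9.67274388e+02],
       [ 0.00000000e+00,  0.00000000e+00,  0.00000000e+00,
         1.00000000e+00]])}
side {'camera_matrix': array([[460.62939615,   0.        , 279.68508772],
       [  0.        , 460.62939615, 215.97953721],
       [  0.        ,   0.        ,   1.        ]]), 'k1': -0.1171542909413693, 'view': array([[-9.31374526e-01, -3.63634190e-01, -1.76541038e-02,
         4.77156161e+02],
       [ 2.42004686e-01, -6.54615290e-01,  7.16179136e-01,
        -1.58972758e+02],
       [-2.71983866e-01,  6.62758628e-01,  6.97693183e-01,
        -8.32609754e+02],
       [ 0.00000000e+00,  0.00000000e+00,  0.00000000e+00,
         1.00000000e+00]])}
{'clock': 0.1, 'joints': array([-8.59416824e-01,  3.85507468e-01,  6.77913055e-03, -3.81729446e-04,
       -1.19400594e+00, -2.58605701e-01]), 'joint_vel': array([ 0.00052066, -0.00081209,  0.00241909,  0.0014482 , -0.00021621,
        0.0006674 ]), 'joint_efforts': array([-2.03268792e-03, -3.93318164e+01,  1.88927293e+01,  4.19802323e+00,
       -2.60457578e-03,  2.21291785e-06]), 'position': array([ 273.19975394, -561.56280365,  230.32860281]), 'ee_rot': array([-2.24389378e-01,  9.74499070e-01,  9.39937981e-04, -2.94788810e-04]), 'contact_force': array([-0.32029853,  0.22556016,  0.0449953 ]), 'wrist_torque': array([-0.01542375, -0.03656873, -0.00737074]), 'grasp_force': 0.0, 'gripper_width': 85.48370592104148}
```

View pics/top0.png

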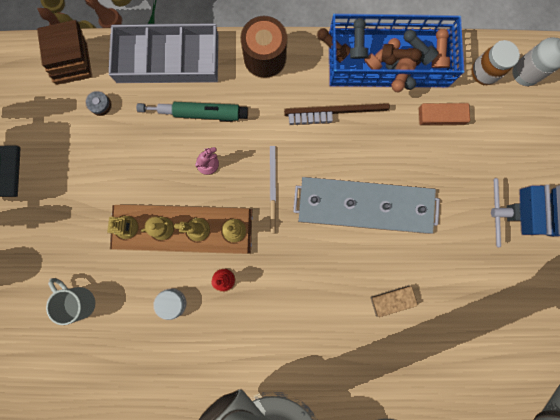

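View pics/side0.png

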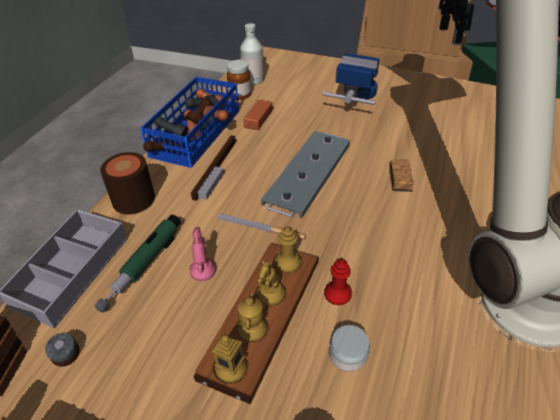

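The pictures show the rack on the left (+y), holding from left to right in the top view: lantern (122,226), urn (158,228), horse (197,229) and spire (235,230). The board's spigots are near (315,200), (350,203), (387,206) and (422,210).

Look-alikes:
- The pink horse at (207,160), not to be touched.
- The red spire at (223,280), not meant.
- The brassy shapes in the background at (90,10), off the table.

The four brass ones in the rack are the ones I want. Next I check them in a close crop and measure.

```bash
cat > h.py <<'E'
import numpy as np, cv2
from bench import arm, optics
def ray(n,px):
    i=optics.camera_info(n);K=i["camera_matrix"];V=i["view"];k=i["k1"]
    d=(np.array(px,float)-K[:2,2])/[K[0,0],K[1,1]]
    u=d.copy()
    for _ in range(20): u=d/(1+k*(u@u))
    R=V[:3,:3];return -R.T@V[:3,3], R.T@np.array([u[0],-u[1],-1])
def plane(n,px,z):
    c,d=ray(n,px);return (c+d*(z-c[2])/d[2])[:2]
def proj(n,P):
    i=optics.camera_info(n);V=i["view"];p=V[:3,:3]@P+V[:3,3]
    u=np.array([p[0],-p[1]])/-p[2];u=u*(1+i["k1"]*(u@u));return i["camera_matrix"][:2,:2]@u+i["camera_matrix"][:2,2]
E
python3 - <<'E'
from h import *
t=cv2.imread("pics/top0.png");s=cv2.imread("pics/side0.png")
cv2.imwrite("pics/ct.png",cv2.resize(t[195:265,100:260],None,fx=5,fy=5,interpolation=cv2.INTER_CUBIC))
cv2.imwrite("pics/cb.png",cv2.resize(t[170:240,290:450],None,fx=5,fy=5,interpolation=cv2.INTER_CUBIC))
cv2.imwrite("pics/cs.png",cv2.resize(s[220:395,195:325],None,fx=3.4,fy=3.4,interpolation=cv2.INTER_CUBIC))
print(ray("top",(274,214))[0],ray("side",(274,214))[0])
hsv=cv2.cvtColor(t,cv2.COLOR_BGR2HSV)
for n,(x0,x1,y0,y1) in dict(board=(290,445,172,240),rack=(105,258,200,258)).items():
    c=hsv[y0:y1,x0:x1]
    m=(c[...,1]<70)&(c[...,2]>70) if n=="board" else ((c[...,0]<13)&(c[...,1]>120)&(c[...,2]<150))
    m=cv2.morphologyEx(m.astype(np.uint8),cv2.MORPH_CLOSE,np.ones((9,9)))
    k=max(cv2.findContours(m,0,2)[0],key=cv2.contourArea);r=cv2.minAreaRect(k)
    P=np.array([plane("top",p+[x0,y0],18 if n=="board" else 24) for p in cv2.boxPoints(r)])
    print(n,r,P.round(1).tolist(),P.mean(0).round(1),[np.linalg.norm(P[i]-P[i-1]).round(1) for i in range(4)])
E
```

```text
[ 410.9558177    -8.0606521  1007.71380291] [256.42682588 621.26359432 703.18288631]
board ((74.3067855834961, 32.59733581542969), (150.09603881835938, 45.49577331542969), 5.152081489562988) [[485.5, -34.3], [587.0, -43.6], [557.5, -379.3], [455.8, -366.9]] [ 521.4 -206. ] [np.float64(333.8), np.float64(102.0), np.float64(337.0), np.float64(102.5)]
rack ((112.0, 26.0), (14.0, 20.0), 90.0) [[488.1, 143.4], [488.2, 99.2], [457.3, 98.8], [457.2, 142.9]] [472.7 121.1] [np.float64(30.9), np.float64(44.2), np.float64(30.9), np.float64(44.1)]
```

View pics/ct.png

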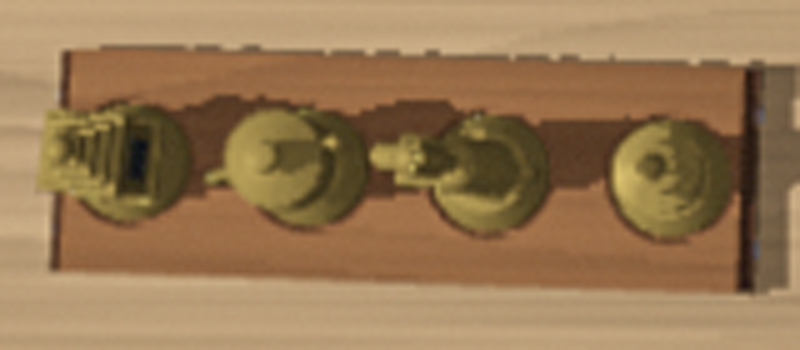

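View pics/cb.png

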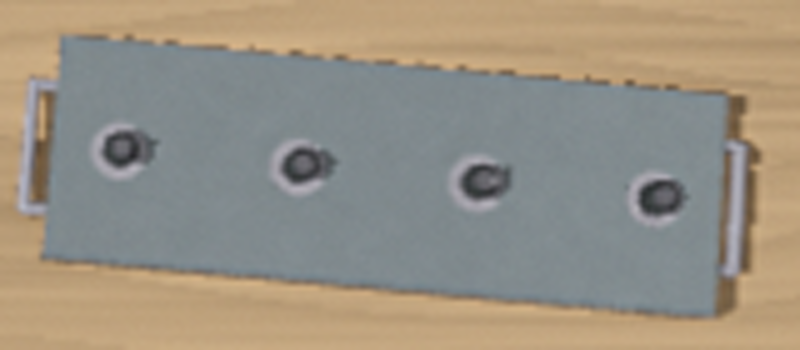

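View pics/cs.png

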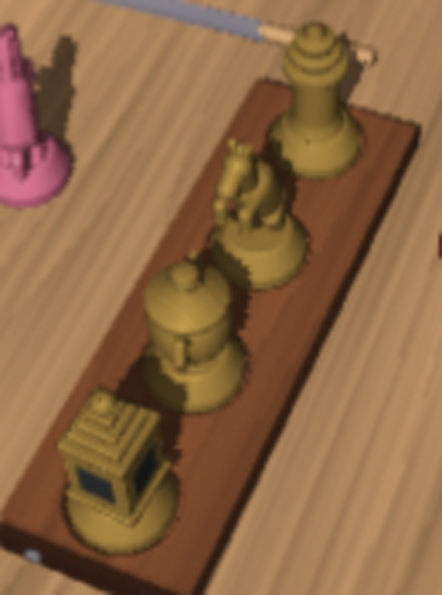

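The crops confirm four brass castings: lantern (63,148 in the rack crop), urn (268,155), horse (490,175) and spire (655,165). The collars in the board crop are at (118,151), (298,166), (478,183) and (655,198).

```bash
python3 - <<'E'
from h import *
T=lambda p,o=(100,195):((np.array(p)+.5)/5-.5+o)
S=lambda p:((np.array(p)+.5)/3.4-.5+[195,220])
B=np.array([plane("top",T(p,(290,170)),18.5) for p in [(118,151),(298,166),(478,183),(655,198)]])
def row(P):
    c=P.mean(0);v=(P[0]-P[3])*3+(P[1]-P[2]);v/=np.linalg.norm(v)
    return c,np.arctan2(-v[0],v[1]),np.array([c+v*k for k in(120,40,-40,-120)])
c,a,Q=row(B);print("spig",B.round(1).tolist(),"\nfit",Q.round(1).tolist(),"c",c.round(1),"yaw",a.round(3))
C=np.array([plane("top",T(p),24) for p in [(63,52),(748,68),(742,290),(52,270)]])
print("corners",C.round(1).tolist(),[np.linalg.norm(C[i]-C[i-1]).round(1) for i in range(4)])
rc=C.mean(0);v=(C[0]+C[3]-C[1]-C[2]);v/=np.linalg.norm(v)
R=np.array([rc+v*k for k in(120,40,-40,-120)])
print("rack c",rc.round(1),"yaw",np.arctan2(-v[0],v[1]).round(3),"seats",R.round(1).tolist(),"dist",np.linalg.norm(c-rc))
def tri(p,q):
    A=[];b=[]
    for n,x in(("top",p),("side",q)):
        o,d=ray(n,x);d/=np.linalg.norm(d);M=np.eye(3)-np.outer(d,d);A.append(M);b.append(M@o)
    return np.linalg.lstsq(np.vstack(A),np.hstack(b),rcond=None)[0].round(1)
for n,p,q in[("lan",(62,148),(101,397)),("urn",(268,155),(187,272)),("spire",(655,163),(318,28))]: print(n,tri(T(p),S(q)))
# fit foot circles: predicted lower rim centre & seat projections
for n,p in[("lan",(133,163)),("urn",(310,170)),("horse",(490,178)),("spire",(668,182))]: print(n,"foot",plane("top",T(p),26).round(1))
yaw=lambda a,b,z:(lambda d:np.arctan2(-d[0],d[1]))(plane("top",T(a),z)-plane("top",T(b),z))
print("urn",yaw((210,179),(332,143),72),"lantern",[yaw(a,b,z)  for a,b,z in[((45,112),(125,108),90),((38,188),(118,194),90)]],
 "lan edge x",[(lambda d:np.arctan2(d[1],d[0]))(plane("top",T(a),z)-plane("top",T(b),z)) for a,b,z in[((45,112),(38,188),90),((126,112),(120,193),83),((157,133),(152,195),50)]],"horse",yaw((375,155),(490,176),100))
# side: lantern roof lower corners
E
```

```text
spig [[531.7, -91.5], [525.1, -171.6], [517.6, -251.9], [511.0, -331.3]] 
fit [[531.7, -92.0], [524.8, -171.7], [517.9, -251.4], [511.0, -331.1]] c [ 521.3 -211.5] yaw -0.086
corners [[519.0, 356.0], [512.1, 50.4], [414.5, 52.4], [422.1, 357.7]] [np.float64(96.9), np.float64(305.7), np.float64(97.7), np.float64(305.5)]
rack c [466.9 204.1] yaw -0.024 seats [[469.8, 324.1], [467.9, 244.1], [466.0, 164.1], [464.1, 84.2]] dist 419.1964044795964
lan [470.8 322.9 111.3]
urn [468.  241.8  98.7]
spire [463.4  81.9 110.6]
lan foot [469.5 322.1]
urn foot [466.6 243.1]
horse foot [463.2 163.4]
spire foot [461.6  85. ]
urn 0.2889497087355588 lantern [np.float64(0.05098935056798188), np.float64(-0.07042845213435255)] lan edge x [np.float64(-0.05959851994038228), np.float64(-0.04434761020323289), np.float64(-0.052343993995215575)] horse -0.17737331974471948
```

```bash
cat >> h.py <<'E'
import json,os
def go(*wps):
    """wps: (x,y,z,yaw_rad); prints tool slide / dr_z from the last commanded pose; saves the final one"""
    cur=json.load(open("cmd.json")) if os.path.exists("cmd.json") else [273.4,-562.,231.3,2.0236-np.pi]
    th=cur[3]+np.pi;uy=np.array([np.cos(th),np.sin(th)]);ux=np.array([-uy[1],uy[0]])
    for w in wps:
        d=np.array(w[:2])-cur[:2]
        print("slide",np.round([d@ux,d@uy,cur[2]-w[2]],1).tolist(),"drz",round(-np.degrees(w[3]-cur[3])/8,3),"dist",round(float(np.hypot(*d)),0))
    json.dump(list(map(float,wps[-1])),open("cmd.json","w"))
E
python3 - <<'E'
from h import *
T=lambda p,o=(100,195):((np.array(p)+.5)/5-.5+o)
ax=np.array([465,163.7])
for z in(90,100,110,118): 
    d=plane("top",T((373,155)),z)-ax;print(z,d.round(1),np.arctan2(-d[0],d[1]).round(3))
    d=plane("top",T((388,155)),z)-ax;print("  head",d.round(1))
for z in(60,70,80):
    for p in((207,179),(333,143)):
        d=plane("top",T(p),z)-[467.5,243.5];print("urn",z,d.round(1),np.arctan2(-d[0],d[1]).round(3))
go((466,164,230,-.1))
E
```

```text
90 [ 4.2 37.1] -0.112
  head [ 4.2 30.8]
100 [ 3.5 34.8] -0.102
  head [ 3.6 28.6]
110 [ 2.9 32.5] -0.089
  head [ 2.9 26.4]
118 [ 2.4 30.7] -0.078
  head [ 2.4 24.7]
urn 60 [-6.8 35.1] 0.192
urn 60 [  8.7 -18.7] -2.707
urn 70 [-7.3 32.1] 0.225
urn 70 [  8.  -21.1] -2.781
urn 80 [-7.9 29. ] 0.264
urn 80 [  7.3 -23.6] -2.842
slide [-490.8, 568.6, 1.3] drz -7.291 dist 751.0
```

Emit:
{"api": "step_arm", "payload": {
  "motion": [
    {"slide":[-40,46,0],"dr":[0,0,-0.9],"jaw":85},
    {"slide":[-80,92,0],"dr":[0,0,-1.8],"jaw":85},
    {"slide":[-120,138,0],"dr":[0,0,-2.7],"jaw":85},
    {"slide":[-160,184,0],"dr":[0,0,-3.6],"jaw":85},
    {"slide":[-200,231,0],"dr":[0,0,-4.5],"jaw":85},
    {"slide":[-240,278,0],"dr":[0,0,-5.4],"jaw":85},
    {"slide":[-280,324,0],"dr":[0,0,-6.3],"jaw":85},
    {"slide":[-320,371,0],"dr":[0,0,-7.3],"jaw":85}
  ]
}}

```text
clock: 1.1
position: [398.8, -86.4, 231.4]
ee_rot: [-0.673, 0.74, -0.0, 0.0]
contact_force: [0.7, -1.0, 0.5]
gripper_width: 84.8
grasp_force: 0.0
```

```bash
cat >> h.py <<'E'
INIT=[273.4,-562.,231.3,2.0236-np.pi]
def did(sl,drz=0):
    "advance the commanded pose by the final row just sent"
    c=json.load(open("cmd.json")) if os.path.exists("cmd.json") else INIT
    th=c[3]+np.pi;uy=np.array([np.cos(th),np.sin(th)]);ux=np.array([-uy[1],uy[0]])
    p=np.array(c[:2])+sl[0]*ux+sl[1]*uy
    c=[*map(float,p),c[2]-sl[2],c[3]-np.radians(8*drz)];json.dump(c,open("cmd.json","w"));print("cmd",np.round(c,3))
def plan(*wps):
    c=json.load(open("cmd.json"));go(*wps);json.dump(c,open("cmd.json","w"))
E
rm cmd.json; python3 - <<'E'
from h import *
did([-320,371,0],-7.3)
plan((466,164,160,-.1),(466,164,57,-.1))
E
```

```text
cmd [ 3.98844e+02 -8.83920e+01  2.31300e+02 -9.90000e-02]
slide [-257.8, -42.0, 71.3] drz 0.009 dist 261.0
slide [-257.8, -42.0, 174.3] drz 0.009 dist 261.0
```

Emit:
{"api": "step_arm", "payload": {
  "motion": [
    {"slide":[-55,-9,0],"jaw":85},
    {"slide":[-110,-18,20],"jaw":85},
    {"slide":[-165,-27,40],"jaw":85},
    {"slide":[-215,-35,60],"jaw":85},
    {"slide":[-258,-42,71],"jaw":85},
    {"slide":[-258,-42,71],"jaw":85},
    {"slide":[-258,-42,90],"jaw":85},
    {"slide":[-258,-42,110],"jaw":85}
  ]
}}

```text
$.motion[0]: bad value
```

```bash
python3 - <<'E'
from h import *
did([-258,-42,110])
t=optics.get_image("top");s=optics.get_image("side")
cv2.imwrite("pics/a.png",np.hstack([cv2.resize(t[170:270,90:270],(450,250)),cv2.resize(s[180:400,180:340],(350,481))[:250]*0+0]) if 0 else cv2.resize(s[160:400,160:360],(500,600)))
E
```

```text
cmd [ 4.66068e+02  1.64213e+02  1.21300e+02 -9.90000e-02]
```

View pics/a.png

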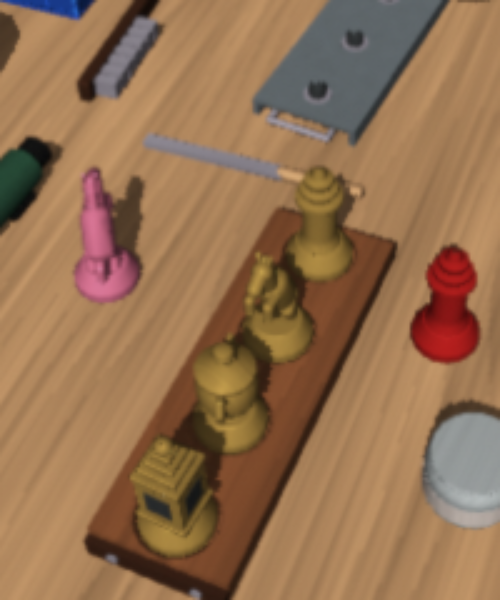

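The move was refused because every row needs "dr". The picture shows the scene unchanged, with no gripper over the rack. I send it again.

Emit:
{"api": "step_arm", "payload": {
  "motion": [
    {"slide":[-55,-9,0],"dr":[0,0,0],"jaw":85},
    {"slide":[-110,-18,20],"dr":[0,0,0],"jaw":85},
    {"slide":[-165,-27,40],"dr":[0,0,0],"jaw":85},
    {"slide":[-215,-35,60],"dr":[0,0,0],"jaw":85},
    {"slide":[-258,-42,71],"dr":[0,0,0],"jaw":85},
    {"slide":[-258,-42,71],"dr":[0,0,0],"jaw":85},
    {"slide":[-258,-42,90],"dr":[0,0,0],"jaw":85},
    {"slide":[-258,-42,110],"dr":[0,0,0],"jaw":85}
  ]
}}

```text
clock: 2.2
position: [466.0, 163.0, 121.1]
ee_rot: [-0.671, 0.742, 0.0, 0.0]
contact_force: [0.8, 0.7, 0.8]
gripper_width: 84.9
grasp_force: 0.0
```

```bash
python3 - <<'E'
from h import *
s=optics.get_image("side");t=optics.get_image("top")
cv2.imwrite("pics/b.png",np.hstack([cv2.resize(s[160:400,160:320],(400,600)),cv2.resize(t[150:300,130:230],(400,600))]))
E
```

```text
(no output)
```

View pics/b.png

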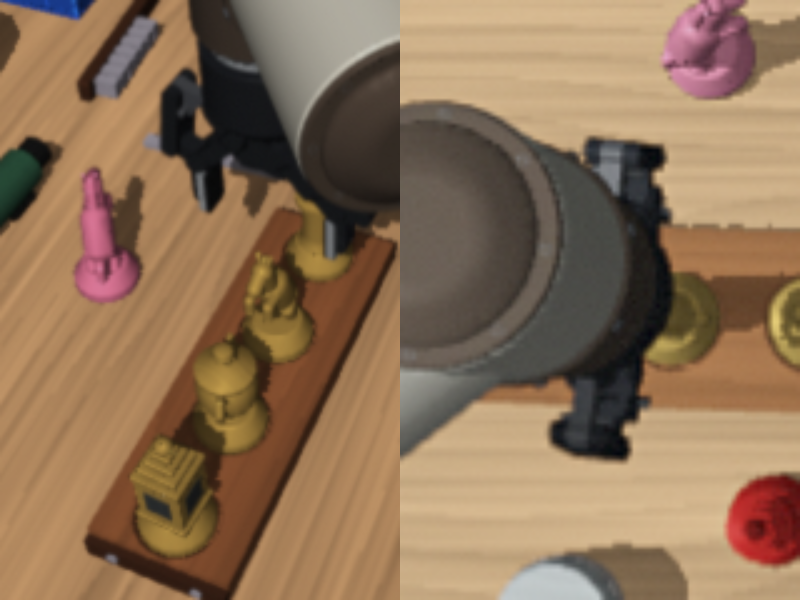

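The gripper straddles the horse: its tips in the side crop are at (208,200) and (335,250), and the horse's head at (262,262) lies between them. I go down and close.

Emit:
{"api": "step_arm", "payload": {
  "motion": [
    {"slide":[0,0,25],"dr":[0,0,0],"jaw":85},
    {"slide":[0,0,50],"dr":[0,0,0],"jaw":85},
    {"slide":[0,0,64],"dr":[0,0,0],"jaw":85},
    {"slide":[0,0,64],"dr":[0,0,0],"jaw":60},
    {"slide":[0,0,64],"dr":[0,0,0],"jaw":40},
    {"slide":[0,0,64],"dr":[0,0,0],"jaw":15},
    {"slide":[0,0,64],"dr":[0,0,0],"jaw":15},
    {"slide":[0,0,64],"dr":[0,0,0],"jaw":15}
  ]
}}

```text
clock: 3.3
position: [466.5, 164.5, 58.2]
ee_rot: [-0.672, 0.741, -0.0, 0.001]
contact_force: [-1.9, 0.5, 5.8]
gripper_width: 23.4
grasp_force: 59.3
```

```bash
python3 - <<'E'
from h import *
did([0,0,64])
# lift, then above spigot 3 (517.9,-251.4); horse turned to yaw .3
plan((466,164,190,-.1),(517.9,-251.4,190,.3))
E
```

```text
cmd [ 4.66068e+02  1.64213e+02  5.73000e+01 -9.90000e-02]
slide [0.2, 0.0, -132.7] drz 0.009 dist 0.0
slide [408.5, -92.5, -132.7] drz -2.856 dist 419.0
```

Emit:
{"api": "step_arm", "payload": {
  "motion": [
    {"slide":[0,0,-10],"dr":[0,0,0],"jaw":15},
    {"slide":[0,0,-40],"dr":[0,0,0],"jaw":15},
    {"slide":[0,0,-80],"dr":[0,0,0],"jaw":15},
    {"slide":[0,0,-120],"dr":[0,0,0],"jaw":15},
    {"slide":[15,-4,-133],"dr":[0,0,0],"jaw":15},
    {"slide":[50,-12,-133],"dr":[0,0,-0.4],"jaw":15},
    {"slide":[95,-22,-133],"dr":[0,0,-0.8],"jaw":15},
    {"slide":[140,-32,-133],"dr":[0,0,-1.2],"jaw":15}
  ]
}}

```text
clock: 4.3
position: [482.8, 19.7, 188.8]
ee_rot: [0.732, -0.682, -0.001, 0.001]
contact_force: [0.0, -0.1, -3.0]
gripper_width: 23.7
grasp_force: 59.4
```

```bash
python3 - <<'E'
from h import *
did([140,-32,-133],-1.2)
# bottom of horse 39mm below TCP: seated TCP z=57.3; spigot top at 33 -> clear at z 75
plan((517.9,-251.4,190,.3),(517.9,-251.4,110,.3))
E
```

```text
cmd [4.84113e+02 2.17400e+01 1.90300e+02 6.90000e-02]
slide [274.8, -14.9, 0.3] drz -1.656 dist 275.0
slide [274.8, -14.9, 80.3] drz -1.656 dist 275.0
```

Emit:
{"api": "step_arm", "payload": {
  "motion": [
    {"slide":[50,-3,0],"dr":[0,0,-0.3],"jaw":15},
    {"slide":[105,-6,0],"dr":[0,0,-0.6],"jaw":15},
    {"slide":[160,-9,0],"dr":[0,0,-1],"jaw":15},
    {"slide":[215,-12,10],"dr":[0,0,-1.3],"jaw":15},
    {"slide":[255,-14,25],"dr":[0,0,-1.65],"jaw":15},
    {"slide":[275,-15,45],"dr":[0,0,-1.65],"jaw":15},
    {"slide":[275,-15,70],"dr":[0,0,-1.65],"jaw":15},
    {"slide":[275,-15,90],"dr":[0,0,-1.65],"jaw":15}
  ]
}}

```text
clock: 5.3
position: [516.1, -251.5, 97.4]
ee_rot: [0.804, -0.595, -0.002, 0.001]
contact_force: [0.4, -0.4, -2.9]
gripper_width: 23.6
grasp_force: 59.4
```

```bash
python3 - <<'E'
from h import *
did([275,-15,90],-1.65)
print(arm.read_state()["position"])
s=optics.get_image("side");t=optics.get_image("top")
cv2.imwrite("pics/c.png",np.hstack([cv2.resize(s[100:220,250:350],(400,480)),cv2.resize(t[150:270,330:430],(400,480))]))
for z in(18,30):print(z,proj("side",np.array([517.9,-251.4,z])))
E
```

```text
cmd [ 5.17991e+02 -2.51577e+02  1.00300e+02  2.99000e-01]
[ 516.05968849 -251.4755087    97.41711576]
18 [314.6858934  157.37549996]
30 [314.85111472 153.42616539]
```

View pics/c.png

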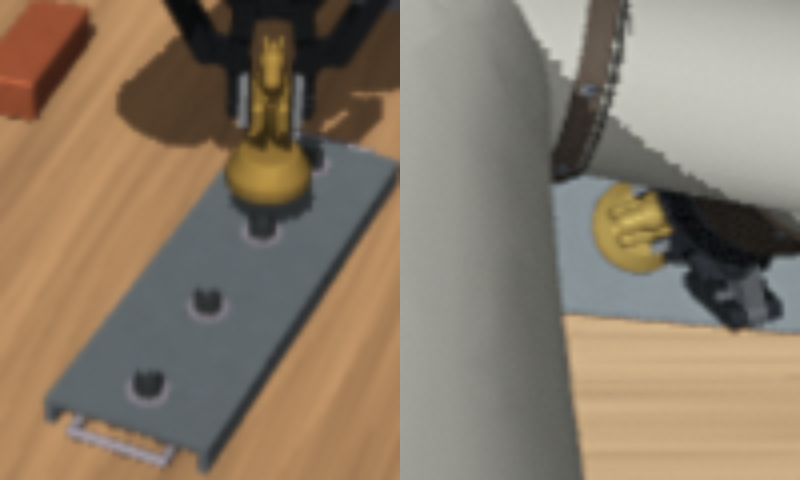

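The side crop shows the horse's foot (268,180) centred above the third spigot (262,228). I lower it slowly.

Emit:
{"api": "step_arm", "payload": {
  "motion": [
    {"slide":[0,0,12],"dr":[0,0,0],"jaw":15},
    {"slide":[0,0,24],"dr":[0,0,0],"jaw":15},
    {"slide":[0,0,32],"dr":[0,0,0],"jaw":15},
    {"slide":[0,0,36],"dr":[0,0,0],"jaw":15},
    {"slide":[0,0,38],"dr":[0,0,0],"jaw":15},
    {"slide":[0,0,40],"dr":[0,0,0],"jaw":15},
    {"slide":[0,0,41],"dr":[0,0,0],"jaw":15},
    {"slide":[0,0,41],"dr":[0,0,0],"jaw":15}
  ]
}}

```text
clock: 6.4
position: [518.1, -251.6, 59.4]
ee_rot: [0.805, -0.594, 0.0, -0.0]
contact_force: [-0.2, -0.0, -2.1]
gripper_width: 22.8
grasp_force: 59.4
```

Emit:
{"api": "step_arm", "payload": {
  "motion": [
    {"slide":[0,0,1],"dr":[0,0,0],"jaw":15},
    {"slide":[0,0,1.5],"dr":[0,0,0],"jaw":15},
    {"slide":[0,0,2],"dr":[0,0,0],"jaw":15},
    {"slide":[0,0,2],"dr":[0,0,0],"jaw":30},
    {"slide":[0,0,2],"dr":[0,0,0],"jaw":60},
    {"slide":[0,0,2],"dr":[0,0,0],"jaw":85},
    {"slide":[0,0,2],"dr":[0,0,0],"jaw":85},
    {"slide":[0,0,0],"dr":[0,0,0],"jaw":85}
  ]
}}

```text
clock: 7.4
position: [517.9, -251.6, 59.2]
ee_rot: [0.805, -0.594, -0.0, 0.0]
contact_force: [-0.2, -0.3, 0.1]
gripper_width: 85.1
grasp_force: 0.0
```

```bash
python3 - <<'E'
from h import *
did([0,0,41])
# raise to 160, then to urn
plan((517.9,-251.4,190,.3),(467.5,243.5,190,.25))
E
```

```text
cmd [ 5.17991e+02 -2.51577e+02  5.93000e+01  2.99000e-01]
slide [-0.2, 0.0, -130.7] drz -0.006 dist 0.0
slide [-488.0, -97.7, -130.7] drz 0.352 dist 498.0
```

Emit:
{"api": "step_arm", "payload": {
  "motion": [
    {"slide":[0,0,-35],"dr":[0,0,0],"jaw":85},
    {"slide":[0,0,-80],"dr":[0,0,0],"jaw":85},
    {"slide":[-10,-2,-125],"dr":[0,0,0],"jaw":85},
    {"slide":[-50,-10,-130],"dr":[0,0,0],"jaw":85},
    {"slide":[-108,-22,-130],"dr":[0,0,0.1],"jaw":85},
    {"slide":[-166,-34,-130],"dr":[0,0,0.2],"jaw":85},
    {"slide":[-224,-46,-130],"dr":[0,0,0.3],"jaw":85},
    {"slide":[-282,-57,-130],"dr":[0,0,0.4],"jaw":85}
  ]
}}

```text
clock: 8.4
position: [489.0, 36.5, 189.7]
ee_rot: [0.788, -0.616, 0.0, -0.0]
contact_force: [1.0, -0.5, -0.1]
gripper_width: 84.9
grasp_force: 0.0
```

```bash
python3 - <<'E'
from h import *
did([-282,-57,-130],.4)
plan((467.5,243.5,150,.25),(467.5,243.5,44,.25))
t=optics.get_image("top");cv2.imwrite("pics/d.png",cv2.resize(t[160:250,290:450],(800,450),interpolation=cv2.INTER_CUBIC))
E
```

```text
cmd [4.89334e+02 3.46950e+01 1.89300e+02 2.43000e-01]
slide [-207.9, -29.1, 39.3] drz -0.048 dist 210.0
slide [-207.9, -29.1, 145.3] drz -0.048 dist 210.0
```

View pics/d.png

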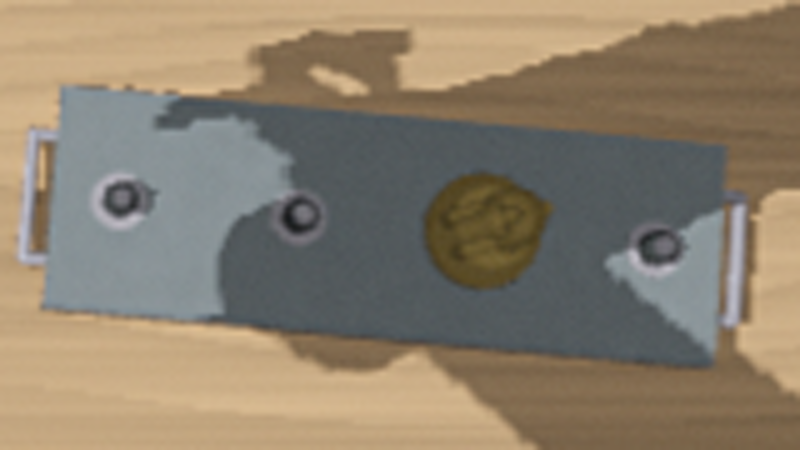

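The horse stands on the third spigot, its foot at (485,230) against the collar at about (478,233). Next is the urn.

Emit:
{"api": "step_arm", "payload": {
  "motion": [
    {"slide":[-55,-8,0],"dr":[0,0,0],"jaw":85},
    {"slide":[-110,-16,0],"dr":[0,0,0],"jaw":85},
    {"slide":[-165,-23,20],"dr":[0,0,0],"jaw":85},
    {"slide":[-208,-29,40],"dr":[0,0,0],"jaw":85},
    {"slide":[-208,-29,40],"dr":[0,0,0],"jaw":85},
    {"slide":[-208,-29,80],"dr":[0,0,0],"jaw":85},
    {"slide":[-208,-29,120],"dr":[0,0,0],"jaw":85},
    {"slide":[-208,-29,144],"dr":[0,0,0],"jaw":85}
  ]
}}

```text
clock: 9.45
position: [467.0, 242.2, 44.1]
ee_rot: [0.787, -0.616, -0.0, 0.001]
contact_force: [1.3, 0.0, 0.4]
gripper_width: 84.9
grasp_force: 0.0
```

Emit:
{"api": "step_arm", "payload": {
  "motion": [
    {"slide":[0,0,0],"dr":[0,0,0],"jaw":75},
    {"slide":[0,0,0],"dr":[0,0,0],"jaw":60},
    {"slide":[0,0,0],"dr":[0,0,0],"jaw":45},
    {"slide":[0,0,0],"dr":[0,0,0],"jaw":30},
    {"slide":[0,0,0],"dr":[0,0,0],"jaw":30},
    {"slide":[0,0,0],"dr":[0,0,0],"jaw":30},
    {"slide":[0,0,0],"dr":[0,0,0],"jaw":30},
    {"slide":[0,0,-3],"dr":[0,0,0],"jaw":30}
  ]
}}

```text
clock: 10.45
position: [467.2, 243.5, 48.6]
ee_rot: [0.788, -0.616, -0.0, -0.0]
contact_force: [-0.5, -0.3, -3.7]
gripper_width: 40.1
grasp_force: 60.7
```

```bash
python3 - <<'E'
from h import *
did([-208,-29,144]);did([0,0,-3])
plan((467.5,243.5,190,.25),(524.8,-171.7,190,-.086))
E
```

```text
cmd [4.67358e+02 2.43554e+02 4.53000e+01 2.43000e-01]
cmd [4.67358e+02 2.43554e+02 4.83000e+01 2.43000e-01]
slide [0.1, -0.1, -141.7] drz -0.048 dist 0.0
slide [416.9, 44.3, -141.7] drz 2.359 dist 419.0
```

Emit:
{"api": "step_arm", "payload": {
  "motion": [
    {"slide":[0,0,-40],"dr":[0,0,0],"jaw":30},
    {"slide":[0,0,-80],"dr":[0,0,0],"jaw":30},
    {"slide":[0,0,-120],"dr":[0,0,0],"jaw":30},
    {"slide":[20,2,-140],"dr":[0,0,0],"jaw":30},
    {"slide":[60,6,-142],"dr":[0,0,0.5],"jaw":30},
    {"slide":[110,12,-142],"dr":[0,0,1],"jaw":30},
    {"slide":[160,17,-142],"dr":[0,0,1.4],"jaw":30},
    {"slide":[210,22,-142],"dr":[0,0,1.8],"jaw":30}
  ]
}}

```text
clock: 11.45
position: [495.9, 32.9, 190.0]
ee_rot: [-0.704, 0.711, 0.0, -0.0]
contact_force: [0.9, -0.2, -3.7]
gripper_width: 39.6
grasp_force: 63.2
```

```bash
python3 - <<'E'
from h import *
did([210,22,-142],1.8)
plan((524.8,-171.7,190,-.086),(524.8,-171.7,90,-.086))
E
```

```text
cmd [ 4.96609e+02  3.44410e+01  1.90300e+02 -8.00000e-03]
slide [205.9, -29.8, 0.3] drz 0.559 dist 208.0
slide [205.9, -29.8, 100.3] drz 0.559 dist 208.0
```

Emit:
{"api": "step_arm", "payload": {
  "motion": [
    {"slide":[50,-7,0],"dr":[0,0,0.2],"jaw":30},
    {"slide":[100,-14,0],"dr":[0,0,0.4],"jaw":30},
    {"slide":[150,-22,0],"dr":[0,0,0.55],"jaw":30},
    {"slide":[190,-27,0],"dr":[0,0,0.55],"jaw":30},
    {"slide":[206,-30,15],"dr":[0,0,0.55],"jaw":30},
    {"slide":[206,-30,45],"dr":[0,0,0.55],"jaw":30},
    {"slide":[206,-30,75],"dr":[0,0,0.55],"jaw":30},
    {"slide":[206,-30,100],"dr":[0,0,0.55],"jaw":30}
  ]
}}

```text
clock: 12.45
position: [523.6, -171.1, 88.0]
ee_rot: [-0.676, 0.736, 0.001, -0.001]
contact_force: [0.8, -0.6, -2.9]
gripper_width: 40.1
grasp_force: 63.2
```

```bash
python3 - <<'E'
from h import *
did([206,-30,100],.55)
print(arm.read_state()["position"])
s=optics.get_image("side")
cv2.imwrite("pics/e.png",cv2.resize(s[90:220,240:360],(480,520)))
for z in(18,70):print(z,(proj("side",np.array([524.8,-171.7,z]))-[240,90])*4)
E
```

```text
cmd [ 5.24968e+02 -1.71791e+02  9.03000e+01 -8.50000e-02]
[ 523.61805023 -171.05720796   88.02194518]
18 [245.05136308 344.38761718]
70 [246.35187946 273.16486686]
```

View pics/e.png

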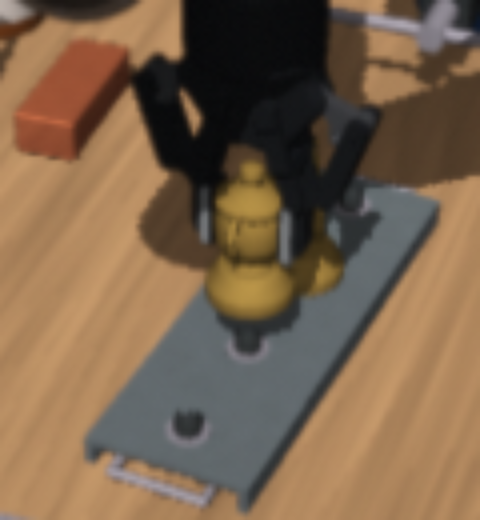

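The urn's foot (250,285) hangs centred over the second spigot (246,343). I lower it.

Emit:
{"api": "step_arm", "payload": {
  "motion": [
    {"slide":[0,0,12],"dr":[0,0,0],"jaw":30},
    {"slide":[0,0,24],"dr":[0,0,0],"jaw":30},
    {"slide":[0,0,34],"dr":[0,0,0],"jaw":30},
    {"slide":[0,0,39],"dr":[0,0,0],"jaw":30},
    {"slide":[0,0,41],"dr":[0,0,0],"jaw":30},
    {"slide":[0,0,43],"dr":[0,0,0],"jaw":30},
    {"slide":[0,0,44],"dr":[0,0,0],"jaw":30},
    {"slide":[0,0,44],"dr":[0,0,0],"jaw":30}
  ]
}}

```text
clock: 13.5
position: [525.3, -171.8, 47.2]
ee_rot: [-0.677, 0.736, -0.0, 0.0]
contact_force: [-2.6, 1.1, 2.6]
gripper_width: 40.2
grasp_force: 63.8
```

Emit:
{"api": "step_arm", "payload": {
  "motion": [
    {"slide":[0,0,0.5],"dr":[0,0,0],"jaw":30},
    {"slide":[0,0,1],"dr":[0,0,0],"jaw":30},
    {"slide":[0,0,1],"dr":[0,0,0],"jaw":45},
    {"slide":[0,0,1],"dr":[0,0,0],"jaw":65},
    {"slide":[0,0,1],"dr":[0,0,0],"jaw":85},
    {"slide":[0,0,1],"dr":[0,0,0],"jaw":85},
    {"slide":[0,0,0],"dr":[0,0,0],"jaw":85},
    {"slide":[0,0,-20],"dr":[0,0,0],"jaw":85}
  ]
}}

```text
clock: 14.5
position: [523.8, -171.7, 65.2]
ee_rot: [-0.676, 0.737, 0.001, -0.001]
contact_force: [0.9, 0.4, -0.0]
gripper_width: 84.7
grasp_force: 0.0
```

```bash
python3 - <<'E'
from h import *
did([0,0,44]);did([0,0,-20])
plan((524.8,-171.7,190,-.086),(470,323.3,190,-.05))
E
```

```text
cmd [ 5.24968e+02 -1.71791e+02  4.63000e+01 -8.50000e-02]
cmd [ 5.24968e+02 -1.71791e+02  6.63000e+01 -8.50000e-02]
slide [-0.1, 0.2, -123.7] drz 0.009 dist 0.0
slide [-488.7, 96.7, -123.7] drz -0.249 dist 498.0
```

Emit:
{"api": "step_arm", "payload": {
  "motion": [
    {"slide":[0,0,-40],"dr":[0,0,0],"jaw":85},
    {"slide":[0,0,-85],"dr":[0,0,0],"jaw":85},
    {"slide":[-15,3,-120],"dr":[0,0,0],"jaw":85},
    {"slide":[-60,12,-124],"dr":[0,0,0],"jaw":85},
    {"slide":[-118,23,-124],"dr":[0,0,-0.1],"jaw":85},
    {"slide":[-176,35,-124],"dr":[0,0,-0.2],"jaw":85},
    {"slide":[-234,46,-124],"dr":[0,0,-0.25],"jaw":85},
    {"slide":[-290,57,-124],"dr":[0,0,-0.25],"jaw":85}
  ]
}}

```text
clock: 15.5
position: [492.3, 123.9, 190.6]
ee_rot: [-0.689, 0.724, -0.0, 0.0]
contact_force: [1.3, 0.3, -0.7]
gripper_width: 85.0
grasp_force: 0.0
```

```bash
python3 - <<'E'
from h import *
did([-290,57,-124],-.25)
plan((470,323.3,150,-.05),(470,323.3,50,-.05))
t=optics.get_image("top");cv2.imwrite("pics/f.png",cv2.resize(t[160:250,290:450],(800,450),interpolation=cv2.INTER_CUBIC))
E
```

```text
cmd [ 4.92723e+02  1.21993e+02  1.90300e+02 -5.00000e-02]
slide [-199.9, 32.7, 40.3] drz 0.001 dist 203.0
slide [-199.9, 32.7, 140.3] drz 0.001 dist 203.0
```

View pics/f.png

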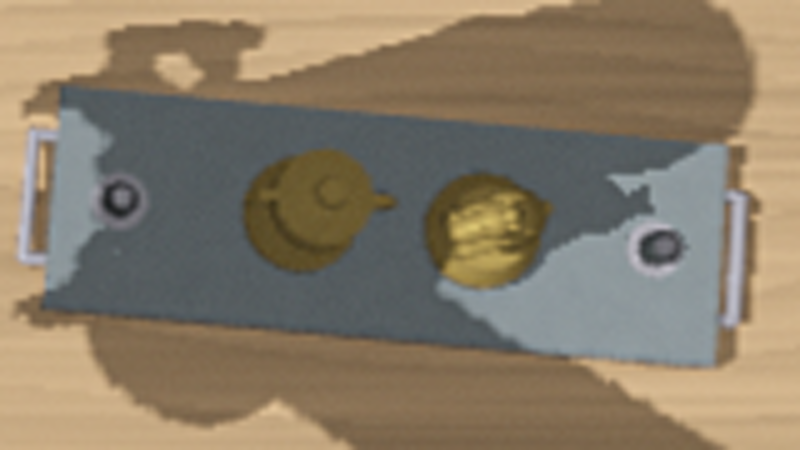

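The urn (foot at 303,212) and the horse (485,230) both stand on their spigots. Next is the lantern.

Emit:
{"api": "step_arm", "payload": {
  "motion": [
    {"slide":[-55,9,0],"dr":[0,0,0],"jaw":85},
    {"slide":[-110,18,0],"dr":[0,0,0],"jaw":85},
    {"slide":[-160,26,15],"dr":[0,0,0],"jaw":85},
    {"slide":[-200,33,30],"dr":[0,0,0],"jaw":85},
    {"slide":[-200,33,40],"dr":[0,0,0],"jaw":85},
    {"slide":[-200,33,75],"dr":[0,0,0],"jaw":85},
    {"slide":[-200,33,115],"dr":[0,0,0],"jaw":85},
    {"slide":[-200,33,140],"dr":[0,0,0],"jaw":85}
  ]
}}

```text
clock: 16.55
position: [469.2, 321.6, 48.5]
ee_rot: [-0.689, 0.725, -0.0, -0.001]
contact_force: [0.4, -0.4, -0.1]
gripper_width: 85.2
grasp_force: 0.0
```

Emit:
{"api": "step_arm", "payload": {
  "motion": [
    {"slide":[0,0,0],"dr":[0,0,0],"jaw":75},
    {"slide":[0,0,0],"dr":[0,0,0],"jaw":60},
    {"slide":[0,0,0],"dr":[0,0,0],"jaw":45},
    {"slide":[0,0,0],"dr":[0,0,0],"jaw":22},
    {"slide":[0,0,0],"dr":[0,0,0],"jaw":22},
    {"slide":[0,0,0],"dr":[0,0,0],"jaw":22},
    {"slide":[0,0,0],"dr":[0,0,0],"jaw":22},
    {"slide":[0,0,-3],"dr":[0,0,0],"jaw":22}
  ]
}}

```text
clock: 17.55
position: [469.2, 323.1, 53.0]
ee_rot: [-0.689, 0.725, 0.0, -0.0]
contact_force: [0.4, 0.6, -4.3]
gripper_width: 33.0
grasp_force: 59.3
```

```bash
python3 - <<'E'
from h import *
did([-200,33,140]);did([0,0,-3])
plan((470,323.3,190,-.05),(531.7,-92,190,-.086))
E
```

```text
cmd [ 4.69730e+02  3.23389e+02  5.03000e+01 -5.00000e-02]
cmd [ 4.69730e+02  3.23389e+02  5.33000e+01 -5.00000e-02]
slide [0.1, -0.3, -136.7] drz 0.001 dist 0.0
slide [411.8, -82.6, -136.7] drz 0.259 dist 420.0
```

Emit:
{"api": "step_arm", "payload": {
  "motion": [
    {"slide":[0,0,-40],"dr":[0,0,0],"jaw":22},
    {"slide":[0,0,-80],"dr":[0,0,0],"jaw":22},
    {"slide":[0,0,-120],"dr":[0,0,0],"jaw":22},
    {"slide":[20,-4,-137],"dr":[0,0,0],"jaw":22},
    {"slide":[60,-12,-137],"dr":[0,0,0],"jaw":22},
    {"slide":[110,-22,-137],"dr":[0,0,0.1],"jaw":22},
    {"slide":[160,-32,-137],"dr":[0,0,0.2],"jaw":22},
    {"slide":[210,-42,-137],"dr":[0,0,0.25],"jaw":22}
  ]
}}

```text
clock: 18.55
position: [499.7, 108.8, 188.7]
ee_rot: [-0.676, 0.737, 0.001, -0.002]
contact_force: [0.9, -0.5, -4.1]
gripper_width: 33.0
grasp_force: 60.4
```

```bash
python3 - <<'E'
from h import *
did([210,-42,-137],.25)
plan((531.7,-92,190,-.086),(531.7,-92,95,-.086))
E
```

```text
cmd [ 5.01213e+02  1.11557e+02  1.90300e+02 -8.50000e-02]
slide [200.2, -47.6, 0.3] drz 0.009 dist 206.0
slide [200.2, -47.6, 95.3] drz 0.009 dist 206.0
```

Emit:
{"api": "step_arm", "payload": {
  "motion": [
    {"slide":[50,-12,0],"dr":[0,0,0],"jaw":22},
    {"slide":[100,-24,0],"dr":[0,0,0],"jaw":22},
    {"slide":[150,-36,0],"dr":[0,0,0],"jaw":22},
    {"slide":[185,-44,0],"dr":[0,0,0],"jaw":22},
    {"slide":[200,-48,15],"dr":[0,0,0],"jaw":22},
    {"slide":[200,-48,45],"dr":[0,0,0],"jaw":22},
    {"slide":[200,-48,75],"dr":[0,0,0],"jaw":22},
    {"slide":[200,-48,95],"dr":[0,0,0],"jaw":22}
  ]
}}

```text
clock: 19.55
position: [529.5, -91.8, 92.0]
ee_rot: [-0.676, 0.737, 0.002, -0.002]
contact_force: [-0.3, -0.4, -4.0]
gripper_width: 33.2
grasp_force: 60.4
```

Emit:
{"api": "step_arm", "payload": {
  "motion": [
    {"slide":[0,0,0],"dr":[0,0,0],"jaw":22},
    {"slide":[0,0,14],"dr":[0,0,0],"jaw":22},
    {"slide":[0,0,28],"dr":[0,0,0],"jaw":22},
    {"slide":[0,0,36],"dr":[0,0,0],"jaw":22},
    {"slide":[0,0,40],"dr":[0,0,0],"jaw":22},
    {"slide":[0,0,42],"dr":[0,0,0],"jaw":22},
    {"slide":[0,0,43],"dr":[0,0,0],"jaw":22},
    {"slide":[0,0,43],"dr":[0,0,0],"jaw":22}
  ]
}}

```text
clock: 20.55
position: [532.3, -91.8, 52.6]
ee_rot: [-0.677, 0.736, -0.0, 0.0]
contact_force: [0.3, -1.3, -2.6]
gripper_width: 32.7
grasp_force: 60.4
```

Emit:
{"api": "step_arm", "payload": {
  "motion": [
    {"slide":[0,0,1],"dr":[0,0,0],"jaw":22},
    {"slide":[0,0,2],"dr":[0,0,0],"jaw":22},
    {"slide":[0,0,2],"dr":[0,0,0],"jaw":22},
    {"slide":[0,0,2],"dr":[0,0,0],"jaw":45},
    {"slide":[0,0,2],"dr":[0,0,0],"jaw":70},
    {"slide":[0,0,2],"dr":[0,0,0],"jaw":85},
    {"slide":[0,0,1],"dr":[0,0,0],"jaw":85},
    {"slide":[0,0,-20],"dr":[0,0,0],"jaw":85}
  ]
}}

```text
clock: 21.55
position: [530.9, -91.9, 71.1]
ee_rot: [-0.676, 0.737, 0.001, -0.002]
contact_force: [0.3, -0.3, 1.0]
gripper_width: 85.2
grasp_force: 0.0
```

```bash
python3 - <<'E'
from h import *
did([200,-48,95]);did([0,0,43]);did([0,0,-20])
plan((531.7,-92,190,-.086),(464,84,190,-.03),(464,84,53,-.03))
E
```

```text
cmd [ 5.3211e+02 -9.1788e+01  9.5300e+01 -8.5000e-02]
cmd [ 5.3211e+02 -9.1788e+01  5.2300e+01 -8.5000e-02]
cmd [ 5.3211e+02 -9.1788e+01  7.2300e+01 -8.5000e-02]
slide [0.2, 0.4, -117.7] drz 0.009 dist 0.0
slide [-169.4, 82.7, -117.7] drz -0.392 dist 189.0
slide [-169.4, 82.7, 19.3] drz -0.392 dist 189.0
```

Emit:
{"api": "step_arm", "payload": {
  "motion": [
    {"slide":[0,0,-40],"dr":[0,0,0],"jaw":85},
    {"slide":[0,0,-85],"dr":[0,0,0],"jaw":85},
    {"slide":[-10,5,-115],"dr":[0,0,0],"jaw":85},
    {"slide":[-55,27,-118],"dr":[0,0,-0.1],"jaw":85},
    {"slide":[-105,51,-110],"dr":[0,0,-0.3],"jaw":85},
    {"slide":[-150,73,-100],"dr":[0,0,-0.4],"jaw":85},
    {"slide":[-169,83,-90],"dr":[0,0,-0.4],"jaw":85},
    {"slide":[-169,83,-80],"dr":[0,0,-0.4],"jaw":85}
  ]
}}

```text
clock: 22.55
position: [463.4, 84.8, 152.2]
ee_rot: [-0.698, 0.716, -0.0, 0.0]
contact_force: [0.5, -0.1, -0.8]
gripper_width: 85.2
grasp_force: 0.0
```

```bash
python3 - <<'E'
from h import *
did([-169,83,-80],-.4)
plan((464,84,53,-.03))
t=optics.get_image("top");s=optics.get_image("side")
cv2.imwrite("pics/g.png",np.vstack([cv2.resize(t[165:245,290:450],(560,280)),cv2.resize(s[100:220,200:410],(560,320))]))
E
```

```text
cmd [ 4.63715e+02  8.36310e+01  1.52300e+02 -2.90000e-02]
slide [-0.4, -0.3, 99.3] drz 0.008 dist 0.0
```

View pics/g.png

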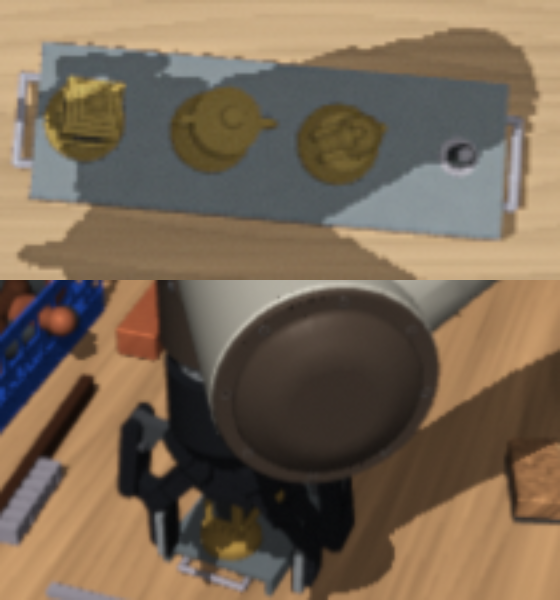

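The lantern (85,120), urn (212,130) and horse (340,143) all stand on the board, and the last spigot (460,155) is free. Next is the spire.

Emit:
{"api": "step_arm", "payload": {
  "motion": [
    {"slide":[0,0,30],"dr":[0,0,0],"jaw":85},
    {"slide":[0,0,65],"dr":[0,0,0],"jaw":85},
    {"slide":[0,0,90],"dr":[0,0,0],"jaw":85},
    {"slide":[0,0,99],"dr":[0,0,0],"jaw":85},
    {"slide":[0,0,99],"dr":[0,0,0],"jaw":70},
    {"slide":[0,0,99],"dr":[0,0,0],"jaw":50},
    {"slide":[0,0,99],"dr":[0,0,0],"jaw":16},
    {"slide":[0,0,99],"dr":[0,0,0],"jaw":16}
  ]
}}

```text
clock: 23.65
position: [464.3, 83.9, 54.5]
ee_rot: [-0.697, 0.717, -0.0, 0.001]
contact_force: [-1.8, 0.3, 6.3]
gripper_width: 32.8
grasp_force: 58.8
```

Emit:
{"api": "step_arm", "payload": {
  "motion": [
    {"slide":[0,0,0],"dr":[0,0,0],"jaw":16},
    {"slide":[0,0,0],"dr":[0,0,0],"jaw":16},
    {"slide":[0,0,-5],"dr":[0,0,0],"jaw":16},
    {"slide":[0,0,-30],"dr":[0,0,0],"jaw":16},
    {"slide":[0,0,-70],"dr":[0,0,0],"jaw":16},
    {"slide":[0,0,-110],"dr":[0,0,0],"jaw":16},
    {"slide":[0,0,-147],"dr":[0,0,0],"jaw":16},
    {"slide":[0,0,-147],"dr":[0,0,0],"jaw":16}
  ]
}}

```text
clock: 24.65
position: [465.0, 84.4, 202.8]
ee_rot: [-0.697, 0.717, -0.001, 0.003]
contact_force: [-0.1, -0.1, -3.7]
gripper_width: 32.9
grasp_force: 60.1
```

```bash
python3 - <<'E'
from h import *
did([0,0,99]);did([0,0,-147])
plan((511,-331.1,200,-.086))
E
```

```text
cmd [ 4.63715e+02  8.36310e+01  5.33000e+01 -2.90000e-02]
cmd [ 4.63715e+02  8.36310e+01  2.00300e+02 -2.90000e-02]
slide [413.2, -59.3, 0.3] drz 0.409 dist 417.0
```

Emit:
{"api": "step_arm", "payload": {
  "motion": [
    {"slide":[25,-4,0],"dr":[0,0,0],"jaw":16},
    {"slide":[70,-10,0],"dr":[0,0,0.1],"jaw":16},
    {"slide":[120,-17,0],"dr":[0,0,0.2],"jaw":16},
    {"slide":[170,-24,0],"dr":[0,0,0.3],"jaw":16},
    {"slide":[220,-32,0],"dr":[0,0,0.4],"jaw":16},
    {"slide":[270,-39,0],"dr":[0,0,0.4],"jaw":16},
    {"slide":[320,-46,0],"dr":[0,0,0.4],"jaw":16},
    {"slide":[365,-52,0],"dr":[0,0,0.4],"jaw":16}
  ]
}}

```text
clock: 25.65
position: [503.9, -283.8, 197.4]
ee_rot: [-0.676, 0.737, 0.002, -0.001]
contact_force: [0.6, 0.6, -2.3]
gripper_width: 33.3
grasp_force: 60.1
```

Emit:
{"api": "step_arm", "payload": {
  "motion": [
    {"slide":[25,-4,0],"dr":[0,0,0],"jaw":16},
    {"slide":[48,-7,0],"dr":[0,0,0],"jaw":16},
    {"slide":[48,-7,15],"dr":[0,0,0],"jaw":16},
    {"slide":[48,-7,40],"dr":[0,0,0],"jaw":16},
    {"slide":[48,-7,65],"dr":[0,0,0],"jaw":16},
    {"slide":[48,-7,90],"dr":[0,0,0],"jaw":16},
    {"slide":[48,-7,100],"dr":[0,0,0],"jaw":16},
    {"slide":[48,-7,100],"dr":[0,0,0],"jaw":16}
  ]
}}

```text
clock: 26.65
position: [507.3, -330.3, 98.8]
ee_rot: [-0.677, 0.736, 0.001, -0.001]
contact_force: [-0.4, 1.0, -2.6]
gripper_width: 32.9
grasp_force: 60.1
```

```bash
python3 - <<'E'
from h import *
did([365,-52,0],.4);did([48,-7,100])
plan((511,-331.1,100,-.086))
s=optics.get_image("side");t=optics.get_image("top")
cv2.imwrite("pics/i.png",np.hstack([cv2.resize(s[60:180,270:370],(400,480)),cv2.resize(t[150:270,370:470],(400,480))]))
for z in (18,65):print((proj("side",np.array([511,-331.1,z]))-[270,60])*4)
E
```

```text
cmd [ 5.05143e+02 -2.82719e+02  2.00300e+02 -8.50000e-02]
cmd [ 5.08055e+02 -3.31139e+02  1.00300e+02 -8.50000e-02]
slide [-0.3, -2.9, 0.3] drz 0.009 dist 3.0
[227.55878585 321.43892633]
[231.34245616 259.44034153]
```

View pics/i.png

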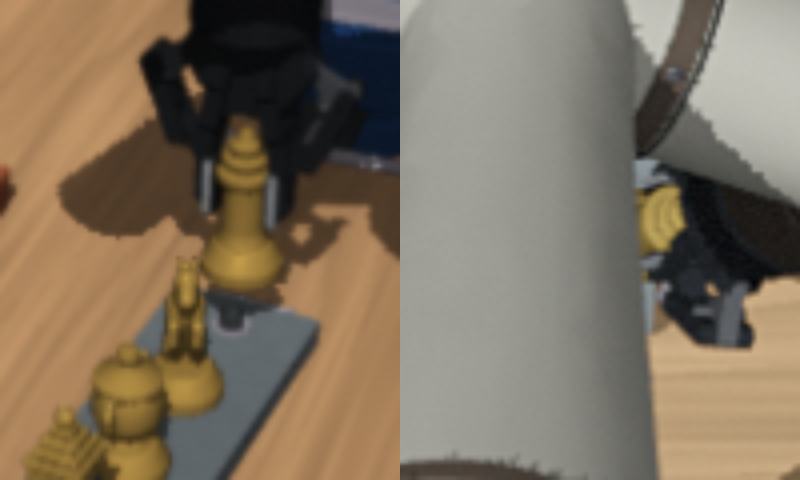

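The spire hangs slightly tilted, about 0.04 rad, because the pads are on its ring. Its foot (244,258) is about 6 mm to −x of the spigot (230,318). I correct that and lower it gently.

Emit:
{"api": "step_arm", "payload": {
  "motion": [
    {"slide":[0,-3,0],"dr":[0,0,0],"jaw":16},
    {"slide":[0,-6,0],"dr":[0,0,0],"jaw":16},
    {"slide":[0,-6,12],"dr":[0,0,0],"jaw":16},
    {"slide":[0,-6,24],"dr":[0,0,0],"jaw":16},
    {"slide":[0,-6,34],"dr":[0,0,0],"jaw":16},
    {"slide":[0,-6,40],"dr":[0,0,0],"jaw":16},
    {"slide":[0,-6,42],"dr":[0,0,0],"jaw":16},
    {"slide":[0,-6,43],"dr":[0,0,0],"jaw":16}
  ]
}}

```text
clock: 27.75
position: [514.3, -331.8, 57.4]
ee_rot: [-0.677, 0.736, -0.0, 0.0]
contact_force: [-0.0, -0.1, -3.1]
gripper_width: 33.2
grasp_force: 60.1
```

Emit:
{"api": "step_arm", "payload": {
  "motion": [
    {"slide":[0,0,1],"dr":[0,0,0],"jaw":16},
    {"slide":[0,0,2],"dr":[0,0,0],"jaw":16},
    {"slide":[0,0,3],"dr":[0,0,0],"jaw":16},
    {"slide":[0,0,3.5],"dr":[0,0,0],"jaw":16},
    {"slide":[0,0,4],"dr":[0,0,0],"jaw":16},
    {"slide":[0,0,4],"dr":[0,0,0],"jaw":16},
    {"slide":[0,0,4],"dr":[0,0,0],"jaw":16},
    {"slide":[0,0,4],"dr":[0,0,0],"jaw":16}
  ]
}}

```text
clock: 28.75
position: [514.2, -331.9, 54.6]
ee_rot: [-0.677, 0.736, -0.001, -0.0]
contact_force: [-3.8, 0.2, 4.2]
gripper_width: 33.0
grasp_force: 60.5
```

Emit:
{"api": "step_arm", "payload": {
  "motion": [
    {"slide":[0,0,4],"dr":[0,0,0],"jaw":33},
    {"slide":[0,0,4],"dr":[0,0,0],"jaw":36},
    {"slide":[0,0,4],"dr":[0,0,0],"jaw":40},
    {"slide":[0,0,4],"dr":[0,0,0],"jaw":50},
    {"slide":[0,0,4],"dr":[0,0,0],"jaw":70},
    {"slide":[0,0,4],"dr":[0,0,0],"jaw":85},
    {"slide":[0,0,3],"dr":[0,0,0],"jaw":85},
    {"slide":[0,0,0],"dr":[0,0,0],"jaw":85}
  ]
}}

```text
clock: 29.75
position: [514.0, -331.6, 53.3]
ee_rot: [-0.677, 0.736, 0.0, -0.0]
contact_force: [-0.4, 0.4, 0.1]
gripper_width: 85.4
grasp_force: 0.0
```

Emit:
{"api": "step_arm", "payload": {
  "motion": [
    {"slide":[0,0,-20],"dr":[0,0,0],"jaw":85},
    {"slide":[0,0,-50],"dr":[0,0,0],"jaw":85},
    {"slide":[0,0,-90],"dr":[0,0,0],"jaw":85},
    {"slide":[0,0,-125],"dr":[0,0,0],"jaw":85},
    {"slide":[-40,0,-130],"dr":[0,0,0],"jaw":85},
    {"slide":[-100,0,-140],"dr":[0,0,0],"jaw":85},
    {"slide":[-160,0,-150],"dr":[0,0,0],"jaw":85},
    {"slide":[-220,0,-150],"dr":[0,0,0],"jaw":85}
  ]
}}

```text
clock: 30.75
position: [533.2, -110.7, 204.8]
ee_rot: [-0.676, 0.736, -0.001, 0.001]
contact_force: [1.2, 0.3, -0.9]
gripper_width: 85.3
grasp_force: 0.0
```

Emit:
{"api": "step_arm", "payload": {
  "motion": [
    {"slide":[-60,0,0],"dr":[0,0,0],"jaw":85},
    {"slide":[-120,0,0],"dr":[0,0,0],"jaw":85},
    {"slide":[-180,0,0],"dr":[0,0,0],"jaw":85},
    {"slide":[-240,0,0],"dr":[0,0,0],"jaw":85},
    {"slide":[-300,0,0],"dr":[0,0,0],"jaw":85},
    {"slide":[-300,0,0],"dr":[0,0,0],"jaw":85},
    {"slide":[-300,0,0],"dr":[0,0,0],"jaw":85},
    {"slide":[-300,0,0],"dr":[0,0,0],"jaw":85}
  ]
}}

```text
clock: 31.75
position: [558.0, 185.3, 203.5]
ee_rot: [-0.676, 0.737, -0.0, -0.0]
contact_force: [0.1, -0.3, 0.8]
gripper_width: 85.1
grasp_force: 0.0
```

```bash
python3 - <<'E'
from h import *
s=optics.get_image("side");t=optics.get_image("top")
cv2.imwrite("pics/j.png",np.vstack([cv2.resize(t[165:245,290:450],(560,280)),cv2.resize(s[90:220,240:410],(418,320))[:, :].copy() if 0 else cv2.resize(s[100:220,220:430],(560,320))]))
E
```

```text
(no output)
```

View pics/j.png

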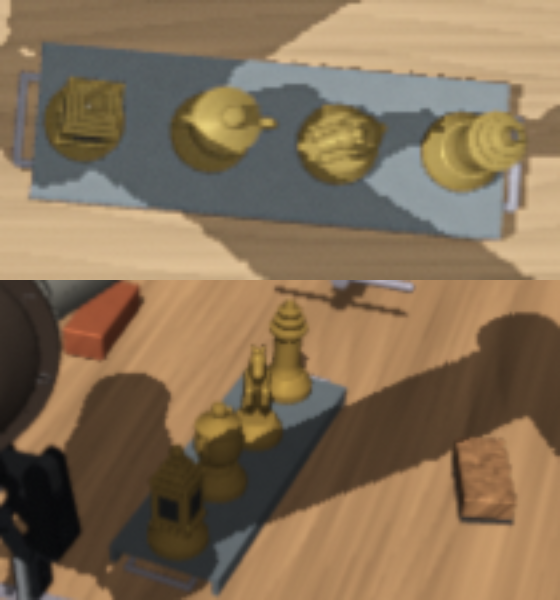

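All four castings stand upright on their spigots in the original order: lantern (85,120), urn (212,130), horse (340,143), spire (463,152). The gripper is clear of everything.

```bash
python3 -c "
from bench import arm
print(arm.job_done())"
```

```text
the job is handed in; nothing more can be done
None
```

The job is handed in: the lantern, urn, horse and spire stand upright on the four spigots in their rack order, judging by the last camera pictures, since the hand-in returned no verdict.

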